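# Snap the storage jar's lid home with the lid press

## Task

The orange lid of the white storage jar stands proud and a little crooked. Take the wooden lid press from its round cork rest, set it squarely over the lid and press straight down until the lid clicks home, then keep pressing gently but firmly for a second, with about 16 N and never with more than 25 N; press only with the tool, not with the gripper. Then stand the press upright back in the middle of its cork rest and let go of it; leave the spice jar, the garlic and the tea light where they are.

Things in the scene. Friction and masses are not known exactly. Their poses are not given: they have to be found in the camera images.
- press: Lid press, a wooden tool 72 mm tall, about 0.2 kg, upright on its rest at the start; origin at the centre of its underside, z up. Foot: disc 60 mm across, 0 to 22 mm high, brass band; its underside has a round recess 50 mm across, 7 mm deep, that fits over the lid's crown (pressing face 7 mm above the origin). Handle: square bar 26 x 26 mm, sides along x and y, 22 to 72 mm above the origin.
- rest: Round cork rest, fixed to the worktop, 100 mm across and 8 mm thick; origin at the centre of its underside.
- stand: Round dark steel stand, fixed to the worktop: foot 110 mm across and 12 mm high, on it a cup 90 mm across up to 52 mm high that grips the white jar upright in its middle. Origin at the centre of its underside, z up. Pressed with about 5 N, the jar first slips down in the cup by an unknown way (0 to 18 mm, not visible beforehand), then rests on stiff springy rubber.
- lid: Orange snap lid on the jar, centred over the stand. Origin: middle of its flange's underside; z is its own upward axis. Flange 58 mm across, 4 mm thick; on it a flat-topped crown 44 mm across, rising to 14 mm above the origin. It cannot be lifted off or shifted. It may sit crooked by up to 7 degrees any way, held by friction; a flat face pressed on the crown squares it.
- lid_crown (a point): Centre of the flat top of the lid's crown, 110 to 150 mm above the worktop before pressing.
- lid_slide (a joint): How far the lid has gone down relative to the jar, in m: 0 proud, 0.006 fully home. A spring catch resists up to two thirds of the way (it gives way at about 15 N) and pushes the lid back up if let go before; past that point the lid snaps down and stays home.
- spice: Spice jar with a black cap, 41 mm across and 105 mm tall, loose, standing behind the stand; origin at the centre of its underside. A bystander.
- garlic_bulb: Garlic bulb, about 50 mm, loose, lying near the stand; origin at the centre of its underside. A bystander.
- candle: Tea light in a metal cup, 38 mm across and 15 mm high, loose, lying behind the cork rest; origin at the centre of its underside. A bystander.

How it is judged:
By the outcome, as a careful person would: the job done as asked, in the order asked, and still so for the second after the job is handed in, with the robot touching nothing.
It also fails if it takes over 69 s, if anything falls off the work surface, if the arm or the gripper's body presses on something with over 40 N, if the wrist force passes 120 N, or if a joint passes its speed limit or range.

## Robot

A 6-joint arm with a two-finger parallel gripper is mounted at the origin on a cart in front of the work surface, level with it; the furniture and walls round the work are solid. World frame = base frame: x ahead of the robot, y to its left, z up, the work surface at z = 0. Lengths are in m, angles in degrees, forces in N, time in s.
With the tool pointing down it reaches from about 0.3 to 0.75 m from the base axis. Payload 8.5 kg.
Tool frame: the origin (TCP) lies between the finger pads; the fingertips stand 19 mm ahead of it and the grasp point (between the pads) is the TCP; z points along the fingers, y is the line along which they close (so a half turn about z gives the same grasp; the last joint's range is limited). The gripper opens to 85 mm and grips with 20 to 120 N. Pads are 22 mm wide; open, the fingers measure 114 mm over their backs; the gripper's body (76 mm by 85 mm) begins 54 mm behind the grasp point. The pads swing forward as they close: fully open they stand 13 mm farther back than shut.
Start: joints at [55.273, 21.807, 74.336, -0, 83.858, -12.336], TCP at [0.21, 0.509, 0.25] pointing down, gripper open.
Joint ranges: [-178.18, 178.18], [-50.72, 133.34], [12.68, 142.11], [-81.47, 261.47], [9.98, 163.14], [-165.26, 165.26]. Speed limits (degrees/s): [136.94, 136.94, 180, 180, 180, 180].

## Interface

Orientations are given as a 3x3 rotation matrix whose columns are the frame's x, y, z axes.
In Python, from rig import env, optics gives the robot as it stands.
- The arm moves only by the tool arm_command, never from a script. Its argument "commands" is one flat list of numbers, 7 for each row, row after row: the closure, from -1 (fully open) to 1 (shut), so that 0 is half open, then the shift along the tool's x, y, z as a fraction of full scale, then the turn, a rotation vector about the tool's x, y, z as a fraction of full scale. A call has 1 to 12 rows; each row is the pose to reach, as a shift and turn from the pose commanded when the call began, along the tool's axes at that moment; what a row does not reach only later rows make up. Full scale, the value 1, is 500 mm for a shift and 120 degrees for a turn. A row lasts 1/12 s, in which the tool goes at most 41.7 mm and 7.16 degrees, less where a joint would pass 70% of its speed; a pose out of reach is approached as far as the arm can. A call with a number of a shift or a turn outside -1 to 1 is refused whole. A call with a gripper value outside its range is refused whole. The fingers move at their own pace and stop on an object; "newtons" is the grip in N (left out, the last holds). Time passes only in rows, so rows that repeat a pose let the fingers close. It gives the time, the measured TCP pose, the force, the opening and the grip force at its end, in the units of the state.
- env.observe(): the state, without advancing time (a new reading comes with each control period).
- optics.get_image(name): name is "scene" or "top" or "wrist"; returns a dict with "image" (400x640x3 uint8, red, green, blue), "intrinsics" (3x3 intrinsics, pixels), "k1" (the pictures are not rectified: a ray, as slopes to the right and down, at radius r is drawn at 1 + k1 r^2 times it, then the intrinsics apply), "origin" and "orientation" of the camera in the world; the wrist camera has in their place "tool_from_camera" (4x4, takes a point from camera to tool coordinates, whose origin is the TCP and whose axes are the flange's). Camera axes: x right, y down, z forward; pixel columns grow to the right and rows downward; lengths in m; the calibration is good to about 2 mm. A picture is of the moment at which its call begins: read the wrist's pose just before it. There is no depth.
- env.close_job(): hands the job in; it is judged then, once.
The state is a dict: "time_s": time; "q": joint angles; "qvel": joint speeds; "joint_efforts": joint torques, N m; "position": TCP position; "tool_rot": TCP orientation; "ft_force": force on the tool from outside, world axes, zero at the start; "wrist_torque": the same for the moment, N m; "grip_width": finger opening in m; "gripper_force": force on a finger pad.
Only numpy, scipy, OpenCV 4.12 (cv2) and the standard library are available. Lean on these libraries where they do the work, as an engineer would, in place of code of your own. Each camera call takes 0.05 s, during which the arm holds its last target. There are 200 camera calls.

## Working session

There is one attempt and no reset: what is moved stays moved. The work goes in short steps, Python scripts to look and compute and a tool call to move; the robot and the scene stay as the last step left them, time stands still between calls to the robot, and variables do not carry over. Pictures are saved under pics/ and viewed, at most 11 in all, crops included, and the job is handed in when it is done.

Besides the shell and the picture viewer there is one more tool, called after "Call:" as a command line: name --argument value ..., lists and objects as JSON in quotes. arm_command: Moves the arm, as the interface text tells. Shift numbers are shares of 500 mm and turn numbers shares of 120 degrees, none past 1 either way. Its arguments: {"type":"object","properties":{"commands":{"type":"array","items":{"type":"number"}},"newtons":{"type":"number"}},"required":["commands"]}

```bash
mkdir -p pics; ls
cat > h.py <<'E'
import numpy as np, cv2
from rig import env, optics
def shot(n,save=None):
    s=env.observe(); d=optics.get_image(n)
    if n=="wrist":
        T=np.eye(4);T[:3,:3]=s["tool_rot"];T[:3,3]=s["position"]
        C=T@np.array(d["tool_from_camera"]);d["origin"]=C[:3,3];d["orientation"]=C[:3,:3]
    if save: cv2.imwrite(f"pics/{save}.png",d["image"][:,:,::-1])
    return d
def ray(d,u,v):
    K=np.array(d["intrinsics"]);p=np.array([(u-K[0,2])/K[0,0],(v-K[1,2])/K[1,1]])
    q=p.copy()
    for _ in range(20): q=p/(1+d["k1"]*(q@q))
    r=np.array(d["orientation"])@np.array([q[0],q[1],1]);return np.array(d["origin"]),r/np.linalg.norm(r)
def plane(d,u,v,z):
    o,r=ray(d,u,v);return o+r*(z-o[2])/r[2]
def cross(a,b):
    (o1,r1),(o2,r2)=a,b
    t=np.linalg.lstsq(np.c_[r1,-r2],o2-o1,rcond=None)[0]
    p,q=o1+t[0]*r1,o2+t[1]*r2
    return (p+q)/2,np.linalg.norm(p-q)
E
python3 - <<'E'
from h import *
np.set_printoptions(precision=4,suppress=True)
ims=[shot(n,n+"0") for n in("scene","top","wrist")]
for d in ims: print(d["origin"],d["orientation"],d["intrinsics"],d["k1"])
s=env.observe();print(s)
a=np.vstack([ims[0]["image"],ims[1]["image"]])
cv2.imwrite("pics/st.png",cv2.resize(a[:,:,::-1],None,fx=.75,fy=.75))
E
```

```text
pics
[ 0.0907 -0.7413  0.4685] [[ 0.8261 -0.2292  0.5148]
 [-0.5631 -0.3713  0.7383]
 [ 0.0219 -0.8998 -0.4358]] [[431.9893   0.     321.8014]
 [  0.     431.9893 191.04  ]
 [  0.       0.       1.    ]] -0.12074818621298831
[ 0.3323 -0.1144  0.9673] [[ 0.0584 -0.9743  0.2177]
 [-0.9983 -0.0562  0.016 ]
 [-0.0033 -0.2183 -0.9759]] [[406.7274   0.     312.7723]
 [  0.     406.7274 199.404 ]
 [  0.       0.       1.    ]] -0.006965432383481143
[0.1399 0.5362 0.3727] [[ 0.381   0.8824  0.2761]
 [ 0.9246 -0.363  -0.1157]
 [-0.0019  0.2994 -0.9541]] [[352.6427   0.     313.5905]
 [  0.     352.6427 199.5154]
 [  0.       0.       1.    ]] -0.06372097806087904
{'time_s': 0.15, 'q': array([ 55.2748,  21.8314,  74.3717,  -0.0006,  83.8595, -12.3353]), 'qvel': array([ 0.0028, -0.0304, -0.2544, -0.0625,  0.0287, -0.0369]), 'joint_efforts': array([  0.002 , -44.8627, -23.1345,  -0.0002,   0.0038,   0.0001]), 'position': array([0.2094, 0.5084, 0.2499]), 'tool_rot': array([[-0.9246,  0.3809, -0.0006],
       [ 0.3809,  0.9246, -0.0009],
       [ 0.0002, -0.0011, -1.    ]]), 'ft_force': array([-0.8307,  0.525 ,  0.2927]), 'wrist_torque': array([-0.0432,  0.0513, -0.0123]), 'gripper_force': 0.0, 'grip_width': 0.08524146350198053}
```

View pics/scene0.png

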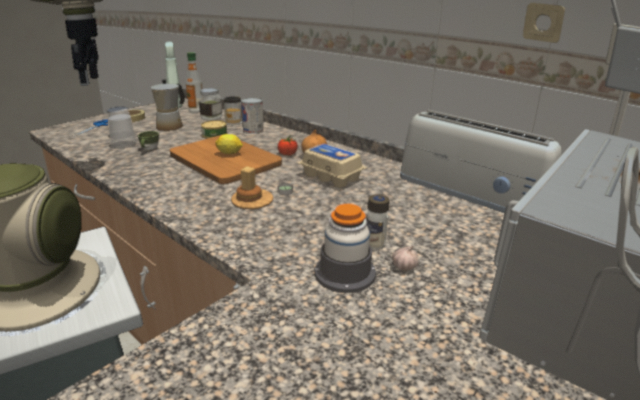

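View pics/top0.png

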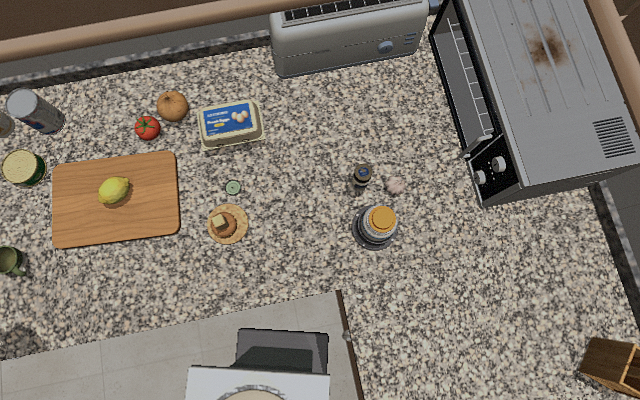

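The scene view shows the press at about (248,186) on its cork rest (251,198), the candle at (286,188), the lid at (348,214), the stand foot at (346,275), the spice jar at (377,220) and the garlic at (404,260). In the top view the rest is at about (228,224), the handle top at (218,220), the lid at (382,220), the candle at (233,187), the spice jar at (362,175) and the garlic at (395,185).

```bash
cat > m.py <<'E'
from h import *
def blob(d,lo,hi,box):
    hsv=cv2.cvtColor(d["image"],cv2.COLOR_RGB2HSV);m=cv2.inRange(hsv,np.array(lo),np.array(hi))
    b=np.zeros_like(m);x0,y0,x1,y1=box;b[y0:y1,x0:x1]=m[y0:y1,x0:x1]
    c,_=cv2.findContours(b,cv2.RETR_EXTERNAL,cv2.CHAIN_APPROX_NONE);c=max(c,key=cv2.contourArea)
    return c,cv2.fitEllipse(c),cv2.contourArea(c)
E
python3 - <<'E'
from m import *
np.set_printoptions(precision=4,suppress=True)
t=shot("top");s=shot("scene")
ct=blob(t,(5,150,120),(22,255,255),(360,200,405,240));cs=blob(s,(5,170,120),(22,255,255),(325,200,372,230))
print(ct[1:],cs[1:])
print("lid",cross(ray(t,*ct[1][0]),ray(s,*cs[1][0])))
r=blob(t,(8,60,90),(28,255,255),(200,195,255,250));rs=blob(s,(8,60,90),(28,255,255),(220,160,282,215))
print("rest",r[1:],plane(t,*r[1][0],.008), rs[1:])
print("handle top",plane(t,218,220,.08), "stand",plane(t,374,228,.012))
for n,p,z in(("candle",(233,187),.01),("spice",(362,172),.1),("garlic",(395,185),.025)): print(n,plane(t,*p,z))
E
```

```text
(((381.82586669921875, 218.64683532714844), (25.343950271606445, 25.841463088989258), 119.04147338867188), 512.0) (((347.8204650878906, 214.08758544921875), (19.45686912536621, 31.929805755615234), 92.13325500488281), 479.5)
lid (array([ 0.4882, -0.2484,  0.1211]), np.float64(0.0003920650402093076))
rest (((227.18247985839844, 223.51365661621094), (39.798282623291016, 41.78815460205078), 57.78937530517578), 1301.0) [0.4757 0.1019 0.008 ] (((250.68020629882812, 181.5518341064453), (54.52394104003906, 62.01560592651367), 104.3884048461914), 1881.5)
handle top [0.4716 0.1068 0.08  ] stand [ 0.4845 -0.2476  0.012 ]
candle [0.5656 0.0967 0.01  ]
spice [ 0.5943 -0.2055  0.1   ]
garlic [ 0.5891 -0.2933  0.025 ]
```

Call:
arm_command --commands '[-1, -0.8, -0.55, 0, 0, 0, 0, -1, -0.8, -0.55, 0, 0, 0, 0, -1, -0.8, -0.55, 0, 0, 0, 0, -1, -0.8, -0.55, 0, 0, 0, 0, -1, -0.8, -0.55, 0, 0, 0, 0, -1, -0.8, -0.55, 0, 0, 0, 0, -1, -0.8, -0.55, 0, 0, 0, 0, -1, -0.8, -0.55, 0, 0, 0, 0, -1, -0.8, -0.55, 0, 0, 0, 0, -1, -0.8, -0.55, 0, 0, 0, 0, -1, -0.8, -0.55, 0, 0, 0, 0, -1, -0.8, -0.55, 0, 0, 0, 0]'

```text
time_s: 1.25
position: [0.4761, 0.0988, 0.2503]
tool_rot: [[-0.924, 0.383, 0.0], [0.383, 0.924, -0.0], [-0.001, -0.0, -1.0]]
ft_force: [-0.4, 0.2, -0.2]
grip_width: 0.0855
gripper_force: 0.0
```

Call:
arm_command --commands '[-1, 0, 0, 0, 0, 0, 0, -1, 0, 0, 0, 0, 0, 0, -1, 0, 0, 0, 0, 0, 0]'

```text
time_s: 1.5
position: [0.4742, 0.1022, 0.2502]
tool_rot: [[-0.925, 0.381, -0.001], [0.381, 0.925, 0.0], [0.001, -0.0, -1.0]]
ft_force: [0.7, 1.7, -0.1]
grip_width: 0.0852
gripper_force: 0.0
```

Run:
```python
from m import *
d=shot("wrist","w1");cv2.imwrite("pics/w1.png",d["image"][:,:,::-1])
print(env.observe())
```

```text
{'time_s': 1.55, 'q': array([-1.81093932e+00,  1.52831617e+01,  8.41946545e+01,  1.05077773e-02,
        8.05394025e+01, -6.94734589e+01]), 'qvel': array([ 0.67079479, -0.23744954,  0.01532453, -0.11519458, -0.02998589,
        0.0062066 ]), 'joint_efforts': array([-8.93166214e-01, -3.74382555e+01, -2.26501858e+01, -2.41017400e-02,
       -1.40423176e-02, -4.48335913e-05]), 'position': array([0.47403263, 0.10261421, 0.25034671]), 'tool_rot': array([[-9.24949778e-01,  3.80089228e-01, -2.94654434e-04],
       [ 3.80089185e-01,  9.24949823e-01,  1.90307525e-04],
       [ 3.44874407e-04,  6.40299396e-05, -9.99999938e-01]]), 'ft_force': array([0.14818141, 0.30480785, 0.3293129 ]), 'wrist_torque': array([-0.02306576, -0.06847222,  0.04209099]), 'gripper_force': 0.0, 'grip_width': 0.08557478530512058}
```

View pics/w1.png

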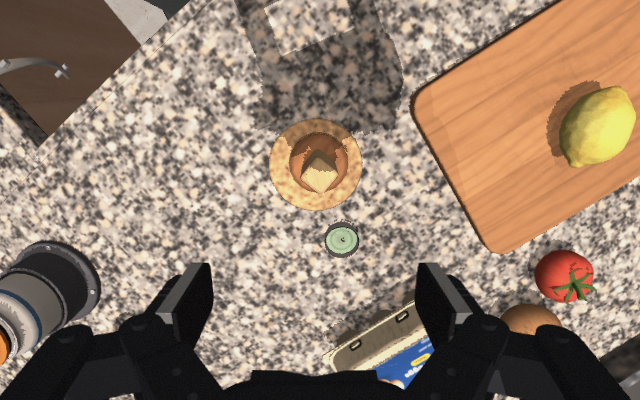

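The wrist view shows the cork rest at (316,165) with the press's square handle top at about (320,177), its corners pointing up/down/left/right; candle (342,240). I will measure the light handle top and the cork circle.

Run:
```python
from m import *
np.set_printoptions(precision=4,suppress=True)
d=shot("wrist")
hsv=cv2.cvtColor(d["image"],cv2.COLOR_RGB2HSV)
for p in((320,178),(310,172),(320,165),(332,168),(318,185),(300,150),(330,180),(285,165)):print(p,hsv[p[1],p[0]])
cv2.imwrite("pics/c1.png",cv2.resize(d["image"][110:220,260:370,::-1],(660,600)[:1]*0+(600,600),interpolation=cv2.INTER_CUBIC))
c=blob(d,(8,50,80),(28,255,255),(255,105,375,225));print("rest",c[1:],plane(d,*c[1][0],.008))
```

```text
(320, 178) [ 22  93 241]
(310, 172) [ 21  98 240]
(320, 165) [ 16 110 162]
(332, 168) [ 16 111 117]
(318, 185) [ 21  97 241]
(300, 150) [ 12 140 118]
(330, 180) [ 21  96 241]
(285, 165) [ 15 117 228]
rest (((313.7352600097656, 163.24595642089844), (93.49835205078125, 100.93150329589844), 36.557247161865234), 7040.5) [0.4734 0.1019 0.008 ]
```

View pics/c1.png

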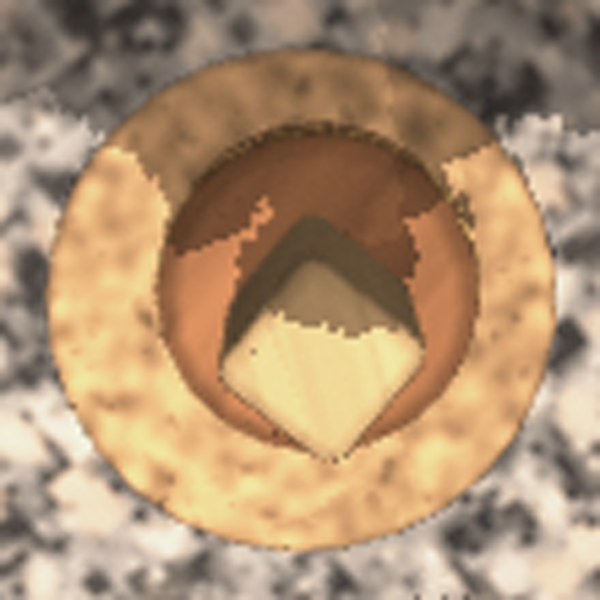

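The crop shows the handle top's corners at crop pixels (315,260), (422,350), (333,460), (220,372), and the cork circle spanning x 48–555 and y 50–550, with the foot roughly central on it.

Run:
```python
from m import *
np.set_printoptions(precision=4,suppress=True)
d=shot("wrist");s=env.observe()
f=lambda p,z:plane(d,260+p[0]*110/600,110+p[1]*110/600,z)
P=np.array([f(p,.08) for p in((315,260),(422,350),(333,460),(220,372))])
print(P,"c",P.mean(0))
e=[P[(i+1)%4]-P[i] for i in range(4)];print([np.linalg.norm(x) for x in e],[np.degrees(np.arctan2(x[1],x[0]))%90 for x in e])
R=np.array([f(p,.008) for p in((48,300),(555,300),(301,50),(301,550))]);print("rest",(R[0]+R[1])/2,(R[2]+R[3])/2,np.linalg.norm(R[0]-R[1]))
F=[f(p,.03) for p in((160,290),(480,290))];print("foot",sum(F)/2)
print(s["position"],np.degrees(np.arctan2(s["tool_rot"][1,1],s["tool_rot"][0,1])))
# lid tilt etc. distance
```

```text
[[0.4567 0.1126 0.08  ]
 [0.4763 0.1227 0.08  ]
 [0.4876 0.1031 0.08  ]
 [0.4675 0.0921 0.08  ]] c [0.472  0.1076 0.08  ]
[np.float64(0.022004297109093837), np.float64(0.022649190931795713), np.float64(0.02291341226976076), np.float64(0.02316220808064304)] [np.float64(27.388782696496975), np.float64(30.12009172469118), np.float64(28.7343804480453), np.float64(27.82536374934287)]
rest [0.4758 0.1028 0.008 ] [0.4775 0.102  0.008 ] 0.0980788132371512
foot [0.4711 0.1083 0.03  ]
[0.474  0.1029 0.2505] 67.70364638386401
```

Call:
arm_command --commands '[-1, 0.01, 0.008, 0.1, 0, 0, 0.327, -1, 0.01, 0.008, 0.2, 0, 0, 0.327, -1, 0.01, 0.008, 0.22, 0, 0, 0.327, -1, 0.01, 0.008, 0.22, 0, 0, 0.327, -1, 0.01, 0.008, 0.22, 0, 0, 0.327, -1, 0.01, 0.008, 0.22, 0, 0, 0.327, -1, 0.01, 0.008, 0.25, 0, 0, 0.327, -1, 0.01, 0.008, 0.3, 0, 0, 0.327, -1, 0.01, 0.008, 0.34, 0, 0, 0.327, -1, 0.01, 0.008, 0.384, 0, 0, 0.327, -1, 0.01, 0.008, 0.384, 0, 0, 0.327, -1, 0.01, 0.008, 0.384, 0, 0, 0.327]'

```text
time_s: 2.65
position: [0.471, 0.1081, 0.0583]
tool_rot: [[-0.476, 0.879, -0.002], [0.879, 0.476, 0.0], [0.001, -0.001, -1.0]]
ft_force: [-0.2, 0.4, -0.7]
grip_width: 0.0855
gripper_force: 0.0
```

Call:
arm_command --commands '[-1, 0, 0, 0, 0, 0, 0, -1, 0, 0, 0, 0, 0, 0]'

```text
time_s: 2.82
position: [0.4721, 0.1077, 0.0597]
tool_rot: [[-0.476, 0.88, 0.002], [0.88, 0.476, -0.0], [-0.001, 0.002, -1.0]]
ft_force: [0.2, -0.6, -0.6]
grip_width: 0.0854
gripper_force: 0.0
```

Run:
```python
from m import *
np.set_printoptions(precision=4,suppress=True)
d=shot("wrist","w2")
s=env.observe();print(s["position"],s["tool_rot"],s["ft_force"],np.degrees(np.arctan2(s["tool_rot"][1,1],s["tool_rot"][0,1])))
```

```text
[0.472  0.1077 0.0596] [[-0.4755  0.8797  0.0023]
 [ 0.8797  0.4755 -0.0001]
 [-0.0012  0.002  -1.    ]] [ 0.0883 -0.0394 -0.8696] 28.39288630606566
```

View pics/w2.png

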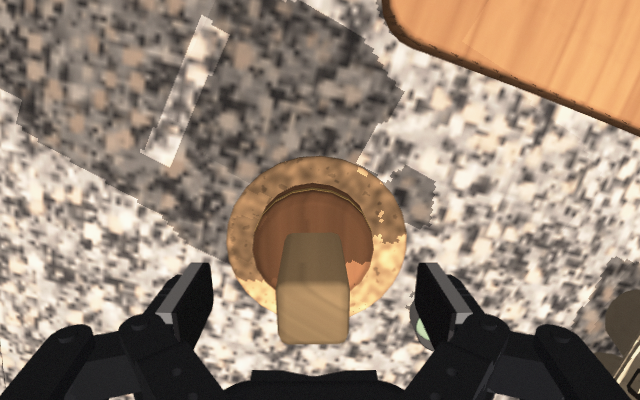

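The handle sits squarely and centrally between the open fingers (handle at x≈313, pads at 210 and 420). I'm closing on it now.

Call:
arm_command --commands '[0.2, 0, 0, 0, 0, 0, 0, 0.4, 0, 0, 0, 0, 0, 0, 1, 0, 0, 0, 0, 0, 0, 1, 0, 0, 0, 0, 0, 0, 1, 0, 0, 0, 0, 0, 0, 1, 0, 0, 0, 0, 0, 0, 1, 0, 0, 0, 0, 0, 0, 1, 0, 0, 0, 0, 0, 0]' --newtons 80

```text
time_s: 3.53
position: [0.4716, 0.1075, 0.0585]
tool_rot: [[-0.475, 0.88, 0.0], [0.88, 0.475, -0.0], [-0.0, 0.0, -1.0]]
ft_force: [-0.6, 0.2, 5.3]
grip_width: 0.0256
gripper_force: 79.0
```

Call:
arm_command --commands '[1, 0, 0, -0.04, 0, 0, 0, 1, 0, 0, -0.1, 0, 0, 0, 1, 0, 0, -0.18, 0, 0, 0, 1, 0, 0, -0.26, 0, 0, 0, 1, 0, 0, -0.34, 0, 0, 0, 1, -0.08, -0.03, -0.4, 0, 0, 0, 1, -0.16, -0.06, -0.4, 0, 0, 0, 1, -0.24, -0.09, -0.4, 0, 0, 0]'

```text
time_s: 4.2
position: [0.4876, -0.0094, 0.2598]
tool_rot: [[-0.477, 0.879, 0.004], [0.879, 0.477, -0.001], [-0.002, 0.003, -1.0]]
ft_force: [2.1, -0.6, -2.4]
grip_width: 0.0252
gripper_force: 79.2
```

Call:
arm_command --commands '[1, -0.52, -0.22, 0, 0, 0, 0, 1, -0.52, -0.22, 0, 0, 0, 0, 1, -0.52, -0.22, 0, 0, 0, 0, 1, -0.52, -0.22, 0, 0, 0, 0, 1, -0.52, -0.22, 0, 0, 0, 0, 1, -0.52, -0.22, 0, 0, 0, 0, 1, -0.52, -0.22, 0, 0, 0, 0, 1, -0.52, -0.22, 0, 0, 0, 0, 1, -0.52, -0.22, 0, 0, 0, 0, 1, -0.52, -0.22, 0, 0, 0, 0, 1, -0.52, -0.22, 0, 0, 0, 0]'

```text
time_s: 5.12
position: [0.5142, -0.2884, 0.258]
tool_rot: [[-0.476, 0.879, -0.0], [0.879, 0.476, 0.001], [0.001, -0.0, -1.0]]
ft_force: [0.0, -0.2, -2.5]
grip_width: 0.0256
gripper_force: 79.2
```

Run:
```python
from m import *
np.set_printoptions(precision=4,suppress=True)
d=shot("wrist","w3")
s=env.observe();print(s["position"],s["tool_rot"],s["ft_force"],s["q"],s["time_s"])
c=blob(d,(5,150,120),(22,255,255),(200,0,450,260));print(c[1:])
```

```text
[ 0.5142 -0.2883  0.2582] [[-0.4764  0.8792 -0.0001]
 [ 0.8792  0.4764  0.0003]
 [ 0.0003  0.     -1.    ]] [ 0.6666 -0.4023 -1.7348] [-40.7787  25.5596  66.8977   0.0077  87.5568 -69.2319] 5.1667
(((308.4587097167969, 129.1053924560547), (76.54005432128906, 77.68260955810547), 174.43524169921875), 4667.5)
```

View pics/w3.png

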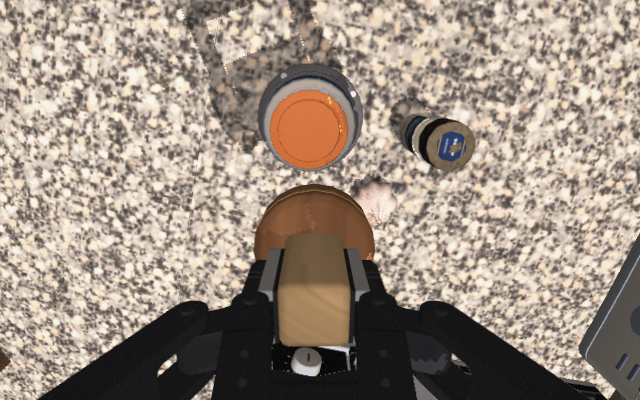

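The wrist view shows the held press (foot at x 255–375) square in the gripper, and the lid at (308,129), with the crown circle slightly inside the flange; the spice jar is at (450,145) and the garlic at (377,200). I'm zooming in on the lid in the wrist and scene views.

Run:
```python
from m import *
d=shot("wrist");s=shot("scene","s3")
a=cv2.resize(d["image"][80:180,258:358,::-1],(400,400),interpolation=cv2.INTER_CUBIC)
b=cv2.resize(s["image"][190:240,323:373,::-1],(400,400),interpolation=cv2.INTER_CUBIC)
cv2.imwrite("pics/c3.png",np.hstack([a,b]))
```

```text
(no output)
```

View pics/c3.png

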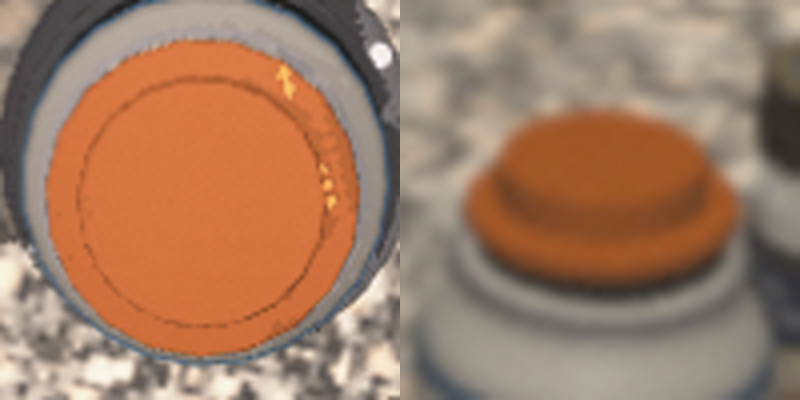

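The left half shows the crown ring centred at crop (202,201), which is wrist pixel (308.5,130.3). The right half shows the crown top centred at crop (204,158), which is scene pixel (348.5,209.7).

Run:
```python
from m import *
np.set_printoptions(precision=4,suppress=True)
d=shot("wrist");s=shot("scene");t=shot("top");w=ray(d,308.4,130.1);st=env.observe()
p,e=cross(w,ray(s,348.4,209.6));print(p,e)
R=d["orientation"];z=w[1]@R[:,2];print("by size",w[0]+w[1]/z*(.044*352.6/62.5))
g=p-st["position"];print(st["position"],"tool delta/0.5",st["tool_rot"].T@g/.5)
for zz in(.115,.125,.135):print(plane(d,308.4,130.1,zz))
```

```text
[ 0.4889 -0.2488  0.1296] 0.0001782278573386236
by size [ 0.489  -0.2489  0.1297]
[ 0.5143 -0.2891  0.2583] tool delta/0.5 [ 0.095  -0.0063  0.2573]
[ 0.4896 -0.2504  0.115 ]
[ 0.4892 -0.2493  0.125 ]
[ 0.4888 -0.2483  0.135 ]
```

Call:
arm_command --commands '[1, 0.03, -0.002, 0.03, 0, 0, 0, 1, 0.07, -0.004, 0.08, 0, 0, 0, 1, 0.095, -0.006, 0.12, 0, 0, 0, 1, 0.095, -0.006, 0.13, 0, 0, 0, 1, 0.095, -0.006, 0.13, 0, 0, 0, 1, 0.095, -0.006, 0.13, 0, 0, 0, 1, 0.095, -0.006, 0.13, 0, 0, 0, 1, 0.095, -0.006, 0.13, 0, 0, 0]'

```text
time_s: 6.08
position: [0.4896, -0.2501, 0.1941]
tool_rot: [[-0.475, 0.88, 0.002], [0.88, 0.475, -0.002], [-0.002, 0.001, -1.0]]
ft_force: [0.1, 0.6, -2.6]
grip_width: 0.0252
gripper_force: 79.1
```

Run:
```python
from m import *
s=shot("scene");st=env.observe();print(st["position"],st["tool_rot"][:,2],st["ft_force"])
d=shot("wrist")
a=cv2.resize(s["image"][120:300,263:443,::-1],(400,400),interpolation=cv2.INTER_CUBIC)
b=cv2.resize(d["image"][100:300,215:415,::-1],(400,400),interpolation=cv2.INTER_CUBIC)
cv2.imwrite("pics/c4.png",np.hstack([a,b]))
```

```text
[ 0.48946039 -0.2498873   0.19388088] [ 0.00140604 -0.00117319 -0.99999832] [-0.13191392  0.68059962 -1.7375534 ]
```

View pics/c4.png

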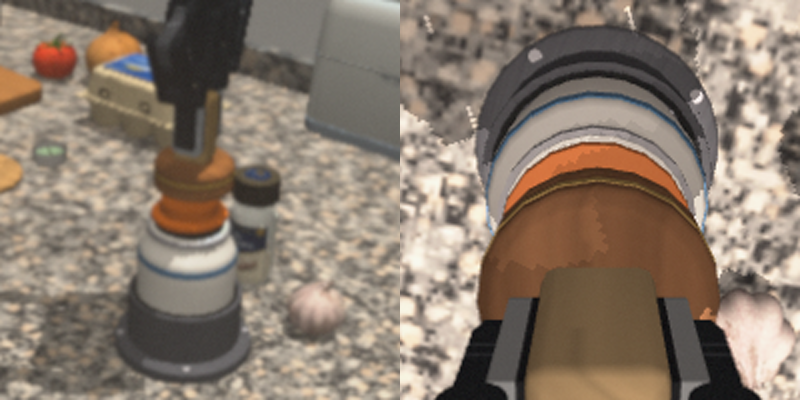

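The press foot hangs above the lid (scene crop: foot x 155–235, lid flange x 150–228). It may be about 1–2 mm to the right, so I'm checking with silhouette spans.

Run:
```python
from m import *
np.set_printoptions(precision=4,suppress=True)
s=shot("scene");st=env.observe();print(st["position"])
h=cv2.cvtColor(s["image"],cv2.COLOR_RGB2HSV)
def span(y):
    x=np.where((h[y,320:385,1]>105)&(h[y,320:385,0]<25))[0]+320
    return x.min(),x.max(),(x.min()+x.max())/2
for y in (193,196,199,202,205,212,215,217,219,221): print(y,span(y),h[y,span(y)[0]])
K=s["intrinsics"];O=s["origin"];R=s["orientation"]
def proj(p):
    q=R.T@(np.array(p)-O);q=q[:2]/q[2];q=q*(1+s["k1"]*(q@q));return q[0]*K[0,0]+K[0,2],q[1]*K[1,1]+K[1,2]
print("foot exp",proj(st["position"]-[0,0,.0395]),"crown exp",proj([.4889,-.2488,.1297]),"flange exp",proj([.4889,-.2488,.117]))
```

```text
[ 0.4892 -0.2496  0.1936]
193 (np.int64(333), np.int64(367), np.float64(350.0)) [ 13 121 103]
196 (np.int64(333), np.int64(367), np.float64(350.0)) [ 15 116  88]
199 (np.int64(333), np.int64(368), np.float64(350.5)) [ 15 111  85]
202 (np.int64(334), np.int64(367), np.float64(350.5)) [ 14 121  82]
205 (np.int64(335), np.int64(365), np.float64(350.0)) [ 14 108  92]
212 (np.int64(332), np.int64(363), np.float64(347.5)) [ 11 114 176]
215 (np.int64(331), np.int64(365), np.float64(348.0)) [ 11 128 152]
217 (np.int64(331), np.int64(365), np.float64(348.0)) [ 11 110 135]
219 (np.int64(333), np.int64(363), np.float64(348.0)) [ 11 153 128]
221 (np.int64(334), np.int64(362), np.float64(348.0)) [ 11 125  98]
foot exp (np.float64(349.63249112942077), np.float64(196.56906299766896)) crown exp (np.float64(348.4479405357384), np.float64(209.55406873719443)) flange exp (np.float64(348.0726435768194), np.float64(216.2425239408747))
```

Call:
arm_command --commands '[1, 0.004, 0, 0.008, 0, 0, 0, 1, 0.004, 0, 0.02, 0, 0, 0, 1, 0.004, 0, 0.03, 0, 0, 0, 1, 0.004, 0, 0.032, 0, 0, 0, 1, 0.004, 0, 0.032, 0, 0, 0, 1, 0.004, 0, 0.032, 0, 0, 0]'

```text
time_s: 6.73
position: [0.488, -0.2475, 0.177]
tool_rot: [[-0.475, 0.88, -0.0], [0.88, 0.475, 0.0], [0.0, -0.0, -1.0]]
ft_force: [-0.0, 0.4, -2.0]
grip_width: 0.0252
gripper_force: 79.1
```

Call:
arm_command --commands '[1, 0, 0, 0.002, 0, 0, 0, 1, 0, 0, 0.004, 0, 0, 0, 1, 0, 0, 0.006, 0, 0, 0, 1, 0, 0, 0.006, 0, 0, 0]'

```text
time_s: 7.07
position: [0.4882, -0.2478, 0.1745]
tool_rot: [[-0.475, 0.88, 0.001], [0.88, 0.475, -0.001], [-0.001, 0.0, -1.0]]
ft_force: [-0.2, -1.0, 2.0]
grip_width: 0.0252
gripper_force: 79.6
```

Call:
arm_command --commands '[1, 0, 0, 0.002, 0, 0, 0, 1, 0, 0, 0.004, 0, 0, 0, 1, 0, 0, 0.006, 0, 0, 0, 1, 0, 0, 0.006, 0, 0, 0]'

```text
time_s: 7.4
position: [0.4883, -0.2479, 0.172]
tool_rot: [[-0.475, 0.88, 0.001], [0.88, 0.475, -0.002], [-0.002, 0.0, -1.0]]
ft_force: [-1.4, -1.8, 5.5]
grip_width: 0.0254
gripper_force: 80.4
```

Call:
arm_command --commands '[1, 0, 0, 0.002, 0, 0, 0, 1, 0, 0, 0.004, 0, 0, 0, 1, 0, 0, 0.004, 0, 0, 0]'

```text
time_s: 7.65
position: [0.4877, -0.2471, 0.1684]
tool_rot: [[-0.475, 0.88, -0.001], [0.88, 0.475, 0.001], [0.002, -0.0, -1.0]]
ft_force: [-0.3, -0.8, -2.1]
grip_width: 0.0253
gripper_force: 79.0
```

Call:
arm_command --commands '[1, 0, 0, 0.002, 0, 0, 0, 1, 0, 0, 0.004, 0, 0, 0, 1, 0, 0, 0.004, 0, 0, 0]'

```text
time_s: 7.9
position: [0.4881, -0.2475, 0.1676]
tool_rot: [[-0.475, 0.88, 0.0], [0.88, 0.475, -0.0], [-0.001, 0.0, -1.0]]
ft_force: [-0.9, 0.6, 6.7]
grip_width: 0.0253
gripper_force: 80.2
```

Call:
arm_command --commands '[1, 0, 0, 0.002, 0, 0, 0, 1, 0, 0, 0.003, 0, 0, 0, 1, 0, 0, 0.003, 0, 0, 0]'

```text
time_s: 8.15
position: [0.4882, -0.2476, 0.1669]
tool_rot: [[-0.475, 0.88, 0.001], [0.88, 0.475, -0.001], [-0.002, 0.001, -1.0]]
ft_force: [-2.7, 1.6, 12.0]
grip_width: 0.0248
gripper_force: 80.8
```

Call:
arm_command --commands '[1, 0, 0, 0.002, 0, 0, 0, 1, 0, 0, 0.003, 0, 0, 0, 1, 0, 0, 0.003, 0, 0, 0]'

```text
time_s: 8.4
position: [0.4885, -0.2478, 0.1663]
tool_rot: [[-0.475, 0.88, 0.003], [0.88, 0.475, -0.002], [-0.003, 0.001, -1.0]]
ft_force: [-3.1, 1.9, 18.4]
grip_width: 0.0248
gripper_force: 81.5
```

Call:
arm_command --commands '[1, 0, 0, -0.0014, 0, 0, 0, 1, 0, 0, -0.0014, 0, 0, 0, 1, 0, 0, -0.0014, 0, 0, 0]'

```text
time_s: 8.65
position: [0.4884, -0.2477, 0.1666]
tool_rot: [[-0.475, 0.88, 0.002], [0.88, 0.475, -0.002], [-0.003, 0.001, -1.0]]
ft_force: [-3.4, 1.9, 14.9]
grip_width: 0.0251
gripper_force: 81.3
```

Run:
```python
from m import *
s=shot("scene");st=env.observe();print(st["position"],st["ft_force"],st["wrist_torque"])
f=lambda i:cv2.resize(i[185:285,303:403,::-1],(400,400),interpolation=cv2.INTER_CUBIC)
cv2.imwrite("pics/c5.png",np.hstack([f(cv2.imread("pics/scene0.png")[:,:,::-1]),f(s["image"])]))
```

```text
[ 0.48839387 -0.24766679  0.16661167] [-2.31280039  2.29787991 15.7933768 ] [0.45241544 0.60963553 0.00917518]
```

View pics/c5.png

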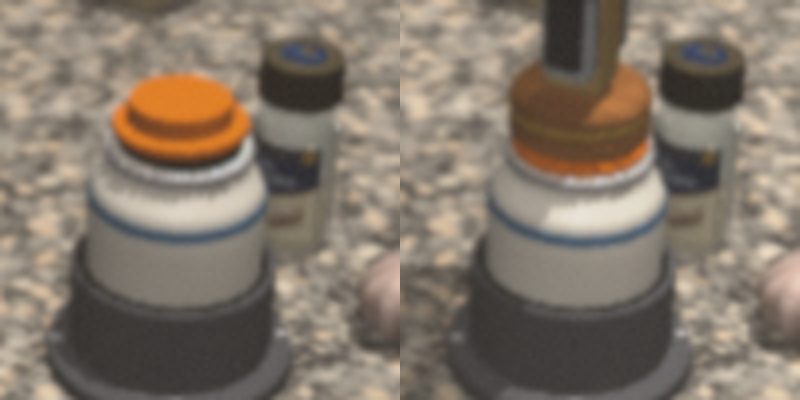

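The click has happened: the dark gap under the flange seen on the left is gone on the right, the flange now sits on the jar's rim, and the jar has sunk about 1 mm. I'm holding at about 16 N.

Call:
arm_command --commands '[1, 0, 0, -0.0005, 0, 0, 0, 1, 0, 0, -0.0005, 0, 0, 0, 1, 0, 0, -0.0005, 0, 0, 0, 1, 0, 0, -0.0005, 0, 0, 0, 1, 0, 0, -0.0005, 0, 0, 0, 1, 0, 0, -0.0005, 0, 0, 0, 1, 0, 0, -0.0005, 0, 0, 0, 1, 0, 0, -0.0005, 0, 0, 0]'

```text
time_s: 9.37
position: [0.4884, -0.2477, 0.1667]
tool_rot: [[-0.475, 0.88, 0.002], [0.88, 0.475, -0.002], [-0.002, 0.001, -1.0]]
ft_force: [-1.7, 1.4, 14.1]
grip_width: 0.0258
gripper_force: 81.3
```

Call:
arm_command --commands '[1, 0, 0, 0, 0, 0, 0, 1, 0, 0, 0, 0, 0, 0, 1, 0, 0, 0, 0, 0, 0, 1, 0, 0, 0, 0, 0, 0, 1, 0, 0, 0, 0, 0, 0, 1, 0, 0, 0, 0, 0, 0, 1, 0, 0, 0, 0, 0, 0, 1, 0, 0, 0, 0, 0, 0, 1, 0, 0, 0, 0, 0, 0]'

```text
time_s: 10.12
position: [0.4884, -0.2476, 0.1667]
tool_rot: [[-0.475, 0.88, 0.002], [0.88, 0.475, -0.002], [-0.002, 0.001, -1.0]]
ft_force: [-2.9, 1.4, 13.1]
grip_width: 0.0251
gripper_force: 81.3
```

Call:
arm_command --commands '[1, 0, 0, 0, 0, 0, 0, 1, 0, 0, 0, 0, 0, 0, 1, 0, 0, 0, 0, 0, 0, 1, 0, 0, 0, 0, 0, 0, 1, 0, 0, 0, 0, 0, 0]'

```text
time_s: 10.53
position: [0.4884, -0.2477, 0.1667]
tool_rot: [[-0.475, 0.88, 0.002], [0.88, 0.475, -0.002], [-0.002, 0.001, -1.0]]
ft_force: [-2.1, 1.9, 13.9]
grip_width: 0.0255
gripper_force: 81.3
```

Call:
arm_command --commands '[1, 0, 0, -0.004, 0, 0, 0, 1, 0, 0, -0.012, 0, 0, 0, 1, 0, 0, -0.03, 0, 0, 0, 1, 0, 0, -0.07, 0, 0, 0, 1, 0, 0, -0.13, 0, 0, 0, 1, 0, 0, -0.19, 0, 0, 0, 1, 0.06, 0.035, -0.19, 0, 0, 0, 1, 0.12, 0.07, -0.19, 0, 0, 0]'

```text
time_s: 11.2
position: [0.4906, -0.1785, 0.2617]
tool_rot: [[-0.473, 0.881, 0.003], [0.881, 0.473, -0.002], [-0.003, 0.002, -1.0]]
ft_force: [-0.1, -0.0, -1.6]
grip_width: 0.025
gripper_force: 79.1
```

Call:
arm_command --commands '[1, 0.386, 0.241, 0, 0, 0, 0, 1, 0.386, 0.241, 0, 0, 0, 0, 1, 0.386, 0.241, 0, 0, 0, 0, 1, 0.386, 0.241, 0, 0, 0, 0, 1, 0.386, 0.241, 0, 0, 0, 0, 1, 0.386, 0.241, 0, 0, 0, 0, 1, 0.386, 0.241, 0, 0, 0, 0, 1, 0.386, 0.241, 0, 0, 0, 0, 1, 0.386, 0.241, 0, 0, 0, 0, 1, 0.386, 0.241, 0, 0, 0, 0]'

```text
time_s: 12.03
position: [0.5047, 0.048, 0.2601]
tool_rot: [[-0.474, 0.881, -0.0], [0.881, 0.474, -0.0], [-0.0, -0.0, -1.0]]
ft_force: [1.0, -0.4, -2.1]
grip_width: 0.0254
gripper_force: 79.0
```

Run:
```python
from m import *
np.set_printoptions(precision=4,suppress=True)
d=shot("wrist");s=shot("scene");st=env.observe();print(st["position"],st["tool_rot"],st["ft_force"])
c=blob(d,(8,50,80),(28,255,255),(220,40,420,186));print("rest",c[1:],plane(d,*c[1][0],.008), cv2.boundingRect(c[0]))
f=lambda i:cv2.resize(i[185:285,303:403,::-1],(400,400),interpolation=cv2.INTER_CUBIC)
cv2.imwrite("pics/c6.png",np.hstack([f(s["image"]),cv2.resize(d["image"][40:290,190:440,::-1],(400,400))]))
```

```text
[0.5047 0.0481 0.26  ] [[-0.4738  0.8806 -0.0002]
 [ 0.8806  0.4738 -0.0001]
 [ 0.     -0.0002 -1.    ]] [-0.2937 -0.3444 -2.5044]
rest (((313.0379638671875, 102.69127655029297), (96.34397888183594, 107.60466003417969), 179.73655700683594), 7739.0) [0.4752 0.102  0.008 ] (266, 48, 97, 117)
```

View pics/c6.png

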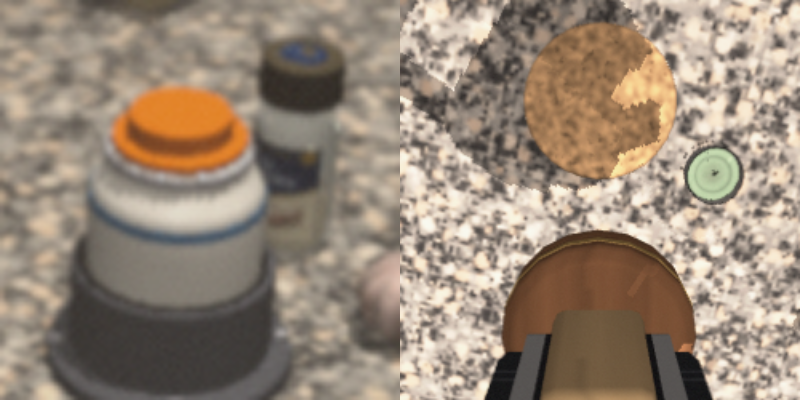

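On the left, the lid sits level and home on the rim. On the right, the cork rest spans crop x 525–677 and y 22–180, centred at wrist pixel (315.6,103.1), with the foot held square below it.

Run:
```python
from m import *
np.set_printoptions(precision=4,suppress=True)
d=shot("wrist");st=env.observe()
o,r=ray(d,315.6,103.1)
p=plane(d,315.6,103.1,.008);a=plane(d,315.6,53.8,.008);b=plane(d,315.6,152.5,.008);l=plane(d,268.1,103,.008);q=plane(d,363.1,103,.008)
print(p,(a+b)/2,(l+q)/2,np.linalg.norm(a-b),np.linalg.norm(l-q))
c=((a+b)/2+(l+q)/2)/2
print(st["tool_rot"].T@(c-st["position"])/.5)
```

```text
[0.4778 0.1029 0.008 ] [0.4786 0.1014 0.008 ] [0.4777 0.1031 0.008 ] 0.09937632405453495 0.09801971646257127
[0.1205 0.0046 0.504 ]
```

Call:
arm_command --commands '[1, 0.05, 0.002, 0.04, 0, 0, 0, 1, 0.1, 0.004, 0.1, 0, 0, 0, 1, 0.121, 0.004, 0.17, 0, 0, 0, 1, 0.121, 0.004, 0.24, 0, 0, 0, 1, 0.121, 0.004, 0.3, 0, 0, 0, 1, 0.121, 0.004, 0.34, 0, 0, 0, 1, 0.121, 0.004, 0.37, 0, 0, 0, 1, 0.121, 0.004, 0.385, 0, 0, 0, 1, 0.121, 0.004, 0.388, 0, 0, 0, 1, 0.121, 0.004, 0.388, 0, 0, 0]'

```text
time_s: 13.02
position: [0.478, 0.1029, 0.0663]
tool_rot: [[-0.475, 0.88, 0.0], [0.88, 0.475, -0.0], [-0.0, 0.0, -1.0]]
ft_force: [-0.3, 0.1, -1.6]
grip_width: 0.0255
gripper_force: 79.1
```

Call:
arm_command --commands '[1, 0, 0, 0.004, 0, 0, 0, 1, 0, 0, 0.008, 0, 0, 0, 1, 0, 0, 0.01, 0, 0, 0, 1, 0, 0, 0.011, 0, 0, 0, 1, 0, 0, 0.011, 0, 0, 0, 1, 0, 0, 0.011, 0, 0, 0]'

```text
time_s: 13.52
position: [0.4777, 0.1032, 0.0607]
tool_rot: [[-0.475, 0.88, 0.0], [0.88, 0.475, -0.0], [-0.0, 0.0, -1.0]]
ft_force: [-0.1, -0.2, -1.5]
grip_width: 0.0251
gripper_force: 79.1
```

Call:
arm_command --commands '[1, 0, 0, 0.001, 0, 0, 0, 1, 0, 0, 0.002, 0, 0, 0, 1, 0, 0, 0.002, 0, 0, 0]'

```text
time_s: 13.77
position: [0.4776, 0.1032, 0.0595]
tool_rot: [[-0.475, 0.88, -0.0], [0.88, 0.475, 0.0], [0.0, -0.0, -1.0]]
ft_force: [0.3, -0.3, -2.6]
grip_width: 0.0253
gripper_force: 79.1
```

Call:
arm_command --commands '[1, 0, 0, 0.001, 0, 0, 0, 1, 0, 0, 0.002, 0, 0, 0, 1, 0, 0, 0.003, 0, 0, 0, 1, 0, 0, 0.003, 0, 0, 0]'

```text
time_s: 14.1
position: [0.4777, 0.1032, 0.0586]
tool_rot: [[-0.475, 0.88, 0.0], [0.88, 0.475, -0.0], [-0.0, 0.0, -1.0]]
ft_force: [-2.0, -0.0, 5.1]
grip_width: 0.0251
gripper_force: 80.3
```

Call:
arm_command --commands '[0.3, 0, 0, 0, 0, 0, 0, 0.1, 0, 0, 0, 0, 0, 0, -0.2, 0, 0, 0, 0, 0, 0, -0.6, 0, 0, 0, 0, 0, 0, -1, 0, 0, 0, 0, 0, 0, -1, 0, 0, 0, 0, 0, 0, -1, 0, 0, 0, 0, 0, 0, -1, 0, 0, 0, 0, 0, 0]' --newtons 20

```text
time_s: 14.77
position: [0.4776, 0.1032, 0.058]
tool_rot: [[-0.475, 0.88, -0.0], [0.88, 0.475, 0.0], [0.0, -0.0, -1.0]]
ft_force: [-0.1, -0.5, -0.3]
grip_width: 0.0849
gripper_force: 0.0
```

Call:
arm_command --commands '[-1, 0, 0, -0.03, 0, 0, 0, -1, 0, 0, -0.08, 0, 0, 0, -1, 0, 0, -0.15, 0, 0, 0, -1, 0, 0, -0.22, 0, 0, 0, -1, 0, 0, -0.3, 0, 0, 0, -1, 0, 0, -0.38, 0, 0, 0, -1, 0, 0, -0.38, 0, 0, 0, -1, 0, 0, -0.38, 0, 0, 0, -1, 0, 0, -0.38, 0, 0, 0]'

```text
time_s: 15.52
position: [0.4772, 0.1032, 0.2472]
tool_rot: [[-0.475, 0.88, -0.001], [0.88, 0.475, 0.0], [0.001, -0.001, -1.0]]
ft_force: [-0.8, -0.8, -0.5]
grip_width: 0.0857
gripper_force: 0.0
```

Run:
```python
from m import *
d=shot("wrist");s=shot("scene");st=env.observe();print(st["position"],st["ft_force"],st["grip_width"])
g=cv2.resize(d["image"][90:240,240:390,::-1],(400,400),interpolation=cv2.INTER_CUBIC)
f=cv2.resize(s["image"][140:290,215:415,::-1],(400,300),interpolation=cv2.INTER_CUBIC)
cv2.imwrite("pics/c7.png",np.hstack([g,np.vstack([f,np.zeros((100,400,3),np.uint8)])]))
```

```text
[0.47704941 0.10320357 0.24651868] [ 0.6699538  -0.1600288   0.63276611] 0.08544403553873511
```

View pics/c7.png

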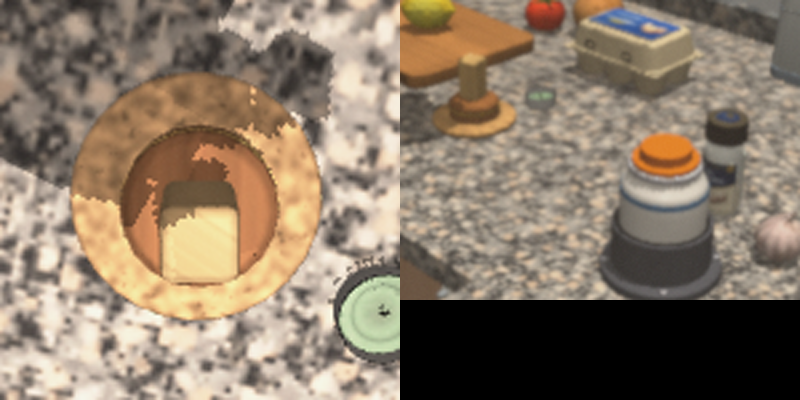

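The press stands upright in the middle of the cork (rest centre x≈197, foot centre x≈200 in the crop). The lid is home and the bystanders haven't moved, so I'm handing in.

```bash
python3 -c "
from rig import env
print(env.close_job())"
```

```text
the job is handed in; nothing more can be done
None
```

The lid is clicked home and was held for over a second at about 16 N (highest force I read was about 20 N), the press is back upright in the middle of its cork rest and released, the spice jar, garlic and tea light look unmoved, and the job is handed in.

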